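# Stamp the yellow batch card

## Robot

A 7-joint arm with a two-finger parallel gripper is mounted at the origin on the work surface. World frame = base frame: x ahead of the robot, y to its left, z up, the work surface at z = 0. Lengths are in mm, angles in rad, forces in N, time in s.
With the tool pointing down it reaches from about 400 to 875 mm from the base axis. Payload 4.4 kg.
Tool frame: the origin (TCP) lies midway between the tips of the shut fingers; the grasp point (between the pads) lies 19 mm behind it; z points along the fingers, y is the line along which they close (so a half turn about z gives the same grasp; the last joint's range is limited). The gripper opens to 85 mm and grips with 20 to 120 N. Pads are 22 mm wide; open, the fingers measure 114 mm over their backs; the gripper's body (76 mm by 85 mm) begins 54 mm behind the grasp point. The pads swing forward as they close: fully open they stand 13 mm farther back than shut.
Start: joints at [-1.28, 0.628, 0.038, 1.517, -0.027, 0.996, -0.02], TCP at [227.008, 609.086, 231.313] pointing down, gripper open.
Joint ranges: [-3.06, 3.06], [-0.37, 2.12], [-1.25, 1.32], [0.18, 2.47], [-1.1, 4.24], [0.23, 1.98], [-2.94, 2.94]. Speed limits (rad/s): [2.57, 2.57, 3.14, 3.14, 3.14, 3.14, 3.14].

## Interface

Orientations are given as [roll, pitch, yaw] about the fixed x, y, z axes, in that order (R = Rz(yaw) Ry(pitch) Rx(roll)).
In Python, from cell import read_state, get_image, finish_job gives the robot as it stands.
- The arm moves only by the tool send_rows, never from a script. Its argument "series" is a list of rows, each an object of numbers: "ax", "ay", "az": the turn, a rotation vector about the tool's x, y, z in rad; "dx", "dy", "dz": the shift along the tool's x, y, z in cm; "hand": the closure, from 0 (fully open) to 1 (shut). In form: [{"ax": .., "ay": .., "az": .., "dx": .., "dy": .., "dz": .., "hand": ..}, ...]. A call has 1 to 10 rows; each row is the pose to reach, as a shift and turn from the pose commanded when the call began, along the tool's axes at that moment; what a row does not reach only later rows make up. A row lasts 1/10 s, in which the tool goes at most 50 mm and 8.59 degrees, less where a joint would pass 70% of its speed; a pose out of reach is approached as far as the arm can. A call with a gripper value outside its range is refused whole. The fingers move at their own pace and stop on an object; the grip force is fixed at half the most. Time passes only in rows, so rows that repeat a pose let the fingers close. It gives the time, the measured TCP pose, the force, the opening and the grip force at its end, in the units of the state.
- read_state(): the state, without advancing time (a new reading comes with each control period).
- get_image(name): name is "side" or "top" or "wrist"; returns a dict with "pixels" (480x640x3 uint8, red, green, blue), "mtx" (3x3 intrinsics, pixels), "R" (3x3) and "t" (3): a world point X has camera coordinates R X + t. Camera axes: x right, y down, z forward; pixel columns grow to the right and rows downward; lengths in mm; the calibration is good to about 2 mm. The wrist camera is an equidistant fisheye: a pixel r from the principal point sees the ray r / f radians off the axis. A picture is of the moment at which its call begins. There is no depth.
- finish_job(): hands the job in; it is judged then, once.
The state is a dict: "clock": time; "qpos": joint angles; "qd": joint speeds; "tau": joint torques, N m; "eef_pos": TCP position; "tool_rot": TCP orientation; "force": force on the tool from outside, world axes, zero at the start; "torque": the same for the moment, N m; "width": finger opening in mm; "gripper_force": force on a finger pad.
Only numpy, scipy, OpenCV 4.12 (cv2) and the standard library are available. Lean on these libraries where they do the work, as an engineer would, in place of code of your own. Each camera call takes 0.05 s, during which the arm holds its last target. There are 200 camera calls.

## Task

Take the red-handled hand stamp by its handle and press it down squarely, upright and inside the printed circle, on the yellow batch card, so that the sprung plate under the card sinks well down; hold it pressed steadily for about a second, then lift it straight up clear of the card without tilting or sliding it. Then stand the red stamp upright back in its own place on the wooden board, where it was at the start. Do not press the white card, and leave the blue stamp where it stands.

Things in the scene. Friction and masses are not known exactly. Their poses are not given: they have to be found in the camera images.
- stamp_red: Red-handled round hand stamp, loose, 0.11-0.22 kg, 90 mm tall, upright on one of two black discs 100 mm apart (either) on a wooden board 85x200x12 mm. Brass foot 40 mm across, 16 mm high, flat underside; above it a straight round handle 28 mm across, 16 to 82 mm above the underside: grip it about 60 mm above the underside. Origin: centre of the underside; z up along the handle.
- stamp_blue: Same stamp with a blue handle, standing upright on the other black disc of the wooden board. Origin: centre of the underside; z up. To be left standing.
- yellow_mark (a point): Centre dot of the printed black circle (64 mm across inside) on top of the yellow card, 84 mm square, fixed to a sprung aluminium plate 94 mm square on a grey base 110 mm square. The card's top is 36 mm above the table when not pressed; this point sinks with the plate; z up.
- yellow_plate (a joint): How far the yellow card's sprung plate is pressed down, in m: 0 at rest, 0.010 at its stop. It starts to give at about 2 N, needs about 11 N for 6 mm and 16 N for the full 10 mm, moves straight down only and springs back by itself.
- white_plate (a joint): How far the plate under the white card is pressed down, in m (0 at rest). It is the same kind of stand as the yellow one, on the table near it; the two swap places. Not to be pressed.
There are look-alikes about, which are no part of the job. Several things have the shape of the stamp_red; the one meant has the colours described above.

How it is judged (in metres and radians):
On the way, in this order (a step that is already met when the one before it is completed fails the run):
1. the red stamp stands upright (within 10 degrees) on the yellow card, within 12 mm of the circle's centre, and holds the plate down by 3.5 mm or more for 0.4 s (value of joint yellow_plate above 0.0035 m and horizontal distance between stamp_red and yellow_mark below 0.012 m and angle between stamp_red's own z axis and vertical below 0.175 rad and z of stamp_red in the frame of yellow_mark between -0.003 and 0.003 m), for 0.4 s.
2. the red stamp is lifted straight up: 30 mm or more above the card while still within 25 mm of the circle's centre and within 12 degrees of upright, the plate sprung back (z of stamp_red in the frame of yellow_mark above 0.03 m and horizontal distance between stamp_red and yellow_mark below 0.025 m and angle between stamp_red's own z axis and vertical below 0.21 rad and value of joint yellow_plate below 0.001 m).
At the end, for the whole second after the job is handed in: The red stamp stands upright (within 10 degrees) and at rest on the wooden board within 20 mm of where it started, the yellow card's plate has sprung back up, and the blue stamp stands upright (within 10 degrees) within 15 mm of its start (distance of stamp_red from where it was at the start of the episode below 0.02 m and angle between each of stamp_red, stamp_blue's own z axis and vertical below 0.175 rad and linear speed of stamp_red below 0.02 m/s and value of joint yellow_plate below 0.001 m and distance of stamp_blue from where it was at the start of the episode below 0.015 m); the robot touches nothing.
It fails at once if the yellow card is pressed with the red stamp off the printed circle (more than 16 mm from its centre), slid off it, or tilted more than 12 degrees (value of joint yellow_plate above 0.0012 m and (horizontal distance between stamp_red and yellow_mark above 0.016 m or angle between stamp_red's own z axis and vertical above 0.21 rad)).
It fails at once if the white card is pressed (value of joint white_plate above 0.0015 m).
It fails at once if the blue stamp is moved by more than 30 mm (distance of stamp_blue from where it was at the start of the episode above 0.03 m).
It also fails if it takes over 58 s, if anything falls off the work surface, if the arm or the gripper's body presses on something with over 40 N, if the wrist force passes 120 N, or if a joint passes its speed limit or range.

## Working session

There is one attempt and no reset: what is moved stays moved. The work goes in short steps, Python scripts to look and compute and a tool call to move; the robot and the scene stay as the last step left them, time stands still between calls to the robot, and variables do not carry over. Pictures are saved under pics/ and viewed, at most 10 in all, crops included, and the job is handed in when it is done.

Besides the shell and the picture viewer there is one more tool, called after "Request:" as a command line: name --argument value ..., lists and objects as JSON in quotes. send_rows: Moves the arm, as the interface text tells. Its arguments: {"type":"object","properties":{"series":{"type":"array","items":{"type":"object","properties":{"ax":{"type":"number"},"ay":{"type":"number"},"az":{"type":"number"},"dx":{"type":"number"},"dy":{"type":"number"},"dz":{"type":"number"},"hand":{"type":"number"}}}}},"required":["series"]}

```bash
mkdir -p pics
cat > h.py <<'E'
import numpy as np,cv2
from cell import read_state,get_image,finish_job
def save(n,f):
    im=get_image(n); cv2.imwrite('pics/'+f,im['pixels'][:,:,::-1]); np.savez('pics/'+f[:-4]+'.npz',**im); return im
def ray(im,u,v,fish=False):
    K=np.array(im['mtx']);R=np.array(im['R']);t=np.array(im['t'])
    x=np.array([(u-K[0,2])/K[0,0],(v-K[1,2])/K[1,1]])
    if fish:
        th=np.linalg.norm(x); d=np.array([*(x/max(th,1e-9)*np.sin(th)),np.cos(th)])
    else: d=np.array([*x,1.])
    return -R.T@t, R.T@d
def onplane(im,u,v,z,fish=False):
    c,d=ray(im,u,v,fish); return c+d*(z-c[2])/d[2]
def proj(im,X):
    K=np.array(im['mtx']);p=K@(np.array(im['R'])@np.array(X,float)+np.array(im['t'])); return p[:2]/p[2]
E
python3 - <<'E'
from h import *
a=save('top','top1.png');b=save('side','side1.png')
print(read_state())
for i in (a,b): print(-np.array(i['R']).T@i['t'])
E
```

```text
{'clock': 0.1, 'qpos': array([-1.27980883,  0.62920819,  0.03846608,  1.51827254, -0.02702912,
        0.99631483, -0.02000009]), 'qd': array([-1.64662523e-03, -2.15975283e-03, -8.11816207e-04, -1.87470003e-03,
       -7.98113261e-05,  6.10029354e-04,  5.83445191e-04]), 'tau': array([ 3.82848710e-03, -5.64544272e+01,  1.23111952e+00, -1.93969291e+01,
        1.13471595e-02,  5.48092736e-03, -2.32489680e-05]), 'eef_pos': array([226.80106634, 608.54695601, 230.50943775]), 'tool_rot': array([-3.13990798e+00,  2.84813656e-06,  2.78477187e+00]), 'force': array([-0.12257335, -0.09272246, -0.10553918]), 'torque': array([ 0.01792023, -0.0097038 , -0.02519216]), 'gripper_force': 0.0, 'width': 85.4550415978403}
[387.1878273  -10.80931734 933.73040141]
[ 342.64591242 -530.9775115   590.81893897]
```

View pics/top1.png

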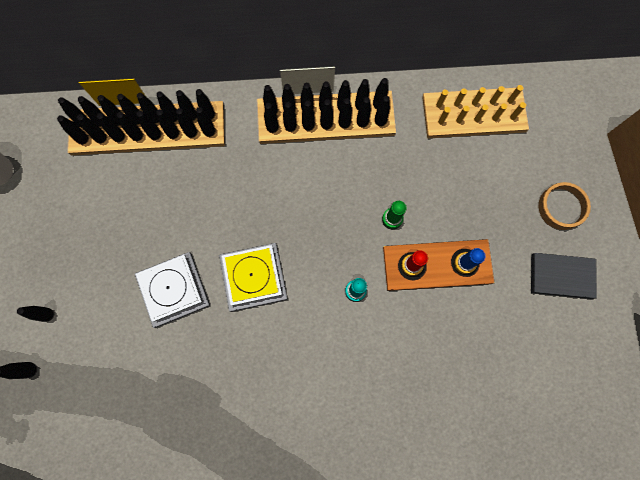

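View pics/side1.png

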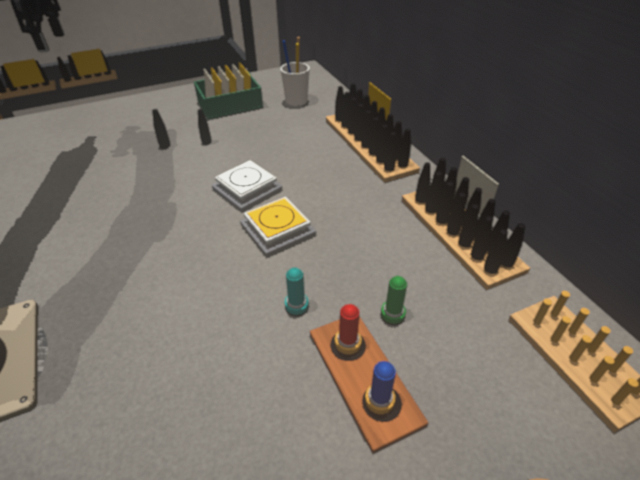

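Top view: yellow card with its dot at about (251,275), white card (168,287), red stamp (415,262), blue (470,262), teal look-alike (357,290) and green look-alike (395,215). The side view agrees, with red at (348,328) and yellow at (277,217).

```bash
cat > m.py <<'E'
from h import *
def tri(rs):
    A=0;b=0
    for c,d in rs:
        d=d/np.linalg.norm(d);P=np.eye(3)-np.outer(d,d);A=A+P;b=b+P@c
    return np.linalg.solve(A,b)
def cent(m):
    n,l,s,c=cv2.connectedComponentsWithStats(m.astype(np.uint8)); i=1+np.argmax(s[1:,4]); return c[i],s[i]
def masks(px):
    r,g,b=[px[:,:,i].astype(int) for i in range(3)]
    hsv=cv2.cvtColor(px,cv2.COLOR_RGB2HSV); h,s,v=[hsv[:,:,i].astype(int) for i in range(3)]
    return dict(red=((h<4)|(h>176))&(s>200)&(v>60), blue=(h>108)&(h<125)&(s>150)&(v>60), yellow=(h>20)&(h<33)&(s>170)&(v>150),teal=(h>83)&(h<97)&(s>140)&(v>50),green=(h>50)&(h<75)&(s>140)&(v>50))
if __name__=='__main__':
    T=dict(np.load('pics/top1.npz'));S=dict(np.load('pics/side1.npz'))
    mt,ms=masks(T['pixels']),masks(S['pixels'])
    for k in mt:
        a,sa=cent(mt[k]);b,sb=cent(ms[k])
        rt,rs=ray(T,*a),ray(S,*b)
        print(k,a.round(1),sa,b.round(1),sb,'tri',tri([rt,rs]).round(1),'planes',onplane(T,*a,66).round(1),onplane(S,*b,66).round(1))
    # circle centre: dark inside yellow card
    for n,I,(u,v) in (('top',T,(251,275)),('side',S,(277,217))):
        g=I['pixels'].max(2)[v-25:v+26,u-25:u+26]
        mk=(g<110).astype(np.uint8)
        nn,l,s,c=cv2.connectedComponentsWithStats(mk)
        for i in range(1,nn):
            if s[i,4]>1: p=c[i]+[u-25,v-25]; print(n,s[i],p,onplane(I,*p,36).round(1))
        ys=(masks(I['pixels'])['yellow']).astype(np.uint8); cs,_=cv2.findContours(ys,0,2); cc=max(cs,key=cv2.contourArea)
        q=np.array([onplane(I,*p[0],36)[:2] for p in cc],np.float32); print(n,'card',cv2.minAreaRect(q))
    hsv=cv2.cvtColor(T['pixels'],cv2.COLOR_RGB2HSV); 
    w=((hsv[:,:,0]>5)&(hsv[:,:,0]<16)&(hsv[:,:,1]>120)).astype(np.uint8); w[:230]=0;w[300:]=0;w[:,:375]=0;w[:,505:]=0
    cs,_=cv2.findContours(w,0,2); cc=max(cs,key=cv2.contourArea)
    q=np.array([onplane(T,*p[0],12)[:2] for p in cc],np.float32); print('board',cv2.minAreaRect(q))
E
python3 m.py
```

```text
Traceback (most recent call last):
  File "m.py", line 17, in <module>
    a,sa=cent(mt[k]);b,sb=cent(ms[k])
                          ~~~~^^^^^^^
  File "m.py", line 8, in cent
    n,l,s,c=cv2.connectedComponentsWithStats(m.astype(np.uint8)); i=1+np.argmax(s[1:,4]); return c[i],s[i]
                                                                      ~~~~~~~~~^^^^^^^^^
ValueError: attempt to get argmax of an empty sequence
```

```bash
python3 - <<'E'
from h import *
S=np.load('pics/side1.npz')['pixels']; h=cv2.cvtColor(S,cv2.COLOR_RGB2HSV)
for u,v in ((348,328),(382,385),(277,208),(296,292),(396,300)): print(h[v,u])
E
sed -i 's/(s>200)&(v>60)/(s>165)\&(v>60)/; s/(h>108)&(h<125)&(s>150)/(h>106)\&(h<128)\&(s>120)/; s/(s>170)&(v>150)/(s>150)\&(v>130)/; s/(h>83)&(h<97)&(s>140)/(h>80)\&(h<100)\&(s>110)/; s/(h>50)&(h<75)&(s>140)/(h>50)\&(h<78)\&(s>110)/' m.py; python3 m.py
```

```text
[  4 138  94]
[121  71  75]
[ 24 187 235]
[83 76 77]
[55 78 72]
red [416.6 260.4] [407 251  20  20 293] [349.3 312.1] [341 305  17  15 208] tri [ 533.4 -195.4   86.6] planes [ 534.3 -199.1   66. ] [ 543.9 -181.9   66. ]
blue [476.6 255.5] [469 248  16  16 191] [384.2 371.1] [375 362  20  19 289] tri [ 532.1 -297.5   90.8] planes [ 536.4 -306.    66. ] [ 541.4 -286.    66. ]
yellow [250.8 274.6] [ 225  248   53   54 1956] [276.  217.5] [ 249  200   56   37 1136] tri [532.4  98.7  34.6] planes [527.6  94.8  66. ] [521.4  63.1  66. ]
teal [356.8 288.2] [345 278  22  23 312] [294.  274.3] [287 268  15  13 161] tri [492.8 -88.9  77.7] planes [491.8 -89.5  66. ] [498.8 -79.   66. ]
green [395.5 211.9] [382 201  25  27 265] [397.6 282.8] [390 277  16  13 154] tri [ 627.1 -170.1   76.2] planes [ 625.4 -170.4   66. ] [ 637.7 -163.3   66. ]
top [11  0  3  1  3] [238. 250.] [579.6 120.4  36. ]
top [47  0  1  2  2] [273.  250.5] [574.6  56.1  36. ]
top [2 2 2 1 2] [228.5 252. ] [577. 138.  36.]
top [48  3  3 14 21] [275.19047619 258.61904762] [559.2  52.8  36. ]
top [21  6  5  2  6] [248.8333333
[... 617 characters left out ...]
302] [487.2  70.5  36. ]
top card ((532.9085083007812, 98.56547546386719), (83.63426208496094, 83.62321472167969), 8.629679679870605)
side [ 0  0 14  7 54] [256.2962963  194.01851852] [521.1 183.3  36. ]
side [  0   0  28  16 123] [263.52845528 198.17886179] [529.9 164.   36. ]
side [  0  34  51  17 264] [280.77651515 235.84469697] [521.5  44.9  36. ]
side [ 0 45  5  6 15] [253.46666667 239.93333333] [472.8  55.8  36. ]
side [38 45 13  6 40] [297.775 240.475] [545.   20.3  36. ]
side card ((532.8193359375, 98.88511657714844), (80.82191467285156, 80.09333038330078), 8.592144012451172)
board ((533.555419921875, -249.65524291992188), (85.15702819824219, 200.09542846679688), 0.20444393157958984)
```

Yellow mark is at (533, 98.7), with the card measured at 84 mm. Board centre is (533.5, -249.7), size 85x200, so the red disc is near (533.5, -199). Moving over there with the fingers closing along world x (yaw π/2).

Request:
send_rows --series '[{"dx":-4,"dy":-2.9,"az":0.12,"hand":0},{"dx":-8,"dy":-5.8,"az":0.24,"hand":0},{"dx":-12,"dy":-8.6,"az":0.36,"hand":0},{"dx":-16,"dy":-11.5,"az":0.49,"hand":0},{"dx":-20,"dy":-14.4,"az":0.61,"hand":0},{"dx":-24,"dy":-17.3,"az":0.73,"hand":0},{"dx":-28,"dy":-20.2,"az":0.85,"hand":0},{"dx":-32,"dy":-23,"az":0.97,"hand":0},{"dx":-36,"dy":-26,"az":1.09,"hand":0},{"dx":-39.8,"dy":-28.8,"az":1.214,"hand":0}]'

```text
invalid input at $.series[0]: expected keys ax, ay, az, dx, dy, dz, hand
```

Request:
send_rows --series '[{"dx":-4,"dy":-2.9,"dz":0,"ax":0,"ay":0,"az":0.12,"hand":0},{"dx":-8,"dy":-5.8,"dz":0,"ax":0,"ay":0,"az":0.24,"hand":0},{"dx":-12,"dy":-8.6,"dz":0,"ax":0,"ay":0,"az":0.36,"hand":0},{"dx":-16,"dy":-11.5,"dz":0,"ax":0,"ay":0,"az":0.49,"hand":0},{"dx":-20,"dy":-14.4,"dz":0,"ax":0,"ay":0,"az":0.61,"hand":0},{"dx":-24,"dy":-17.3,"dz":0,"ax":0,"ay":0,"az":0.73,"hand":0},{"dx":-28,"dy":-20.2,"dz":0,"ax":0,"ay":0,"az":0.85,"hand":0},{"dx":-32,"dy":-23,"dz":0,"ax":0,"ay":0,"az":0.97,"hand":0},{"dx":-36,"dy":-26,"dz":0,"ax":0,"ay":0,"az":1.09,"hand":0},{"dx":-39.8,"dy":-28.8,"dz":0,"ax":0,"ay":0,"az":1.214,"hand":0}]'

```text
clock: 1.1
eef_pos: [500.0, 198.1, 231.2]
tool_rot: [-3.141, 0.0, 1.565]
force: [0.2, 0.2, -0.0]
width: 85.7
gripper_force: 0.0
```

Request:
send_rows --series '[{"dx":-4.5,"dy":0.4,"dz":0,"ax":0,"ay":0,"az":0,"hand":0},{"dx":-9,"dy":0.8,"dz":0,"ax":0,"ay":0,"az":0,"hand":0},{"dx":-13.5,"dy":1.2,"dz":0,"ax":0,"ay":0,"az":0,"hand":0},{"dx":-18,"dy":1.6,"dz":0,"ax":0,"ay":0,"az":0,"hand":0},{"dx":-22.5,"dy":2,"dz":0,"ax":0,"ay":0,"az":0,"hand":0},{"dx":-27,"dy":2.4,"dz":0,"ax":0,"ay":0,"az":0,"hand":0},{"dx":-31.5,"dy":2.8,"dz":0,"ax":0,"ay":0,"az":0,"hand":0},{"dx":-36,"dy":3.3,"dz":0,"ax":0,"ay":0,"az":0,"hand":0},{"dx":-39.8,"dy":3.3,"dz":0,"ax":0,"ay":0,"az":0,"hand":0},{"dx":-39.8,"dy":3.3,"dz":0,"ax":0,"ay":0,"az":0,"hand":0}]'

```text
clock: 2.1
eef_pos: [530.9, -205.4, 231.4]
tool_rot: [-3.141, 0.005, 1.561]
force: [-1.3, 0.1, 0.4]
width: 85.4
gripper_force: 0.0
```

Run:
```python
from m import *
W=save('wrist','w1.png'); s=read_state(); print(s['eef_pos'],s['tool_rot'],s['qpos'].round(2))
c,d=ray(W,W['mtx'][0,2],W['mtx'][1,2],True); print(c,d,W['mtx'])
m=masks(W['pixels'])
for k in ('red','blue'):
    if m[k].sum()>20:
        a,st=cent(m[k]); print(k,a,st)
```

```text
[ 531.27835605 -201.31379857  231.02477884] [-3.14082308e+00  1.46743906e-03  1.56483474e+00] [ 0.06  0.54  0.39  1.76 -0.25  0.9   0.55]
[ 530.97177643 -121.26294198  374.38358919] [-0.00329432 -0.32819198 -0.9446053 ] [[371.64829954   0.         314.23730754]
 [  0.         371.64829954 243.06955601]
 [  0.           0.           1.        ]]
red [319.67361741 213.36355394] [ 302  190   36   45 1103]
blue [317.18215159 309.71149144] [304 287  28  53 818]
```

View pics/w1.png

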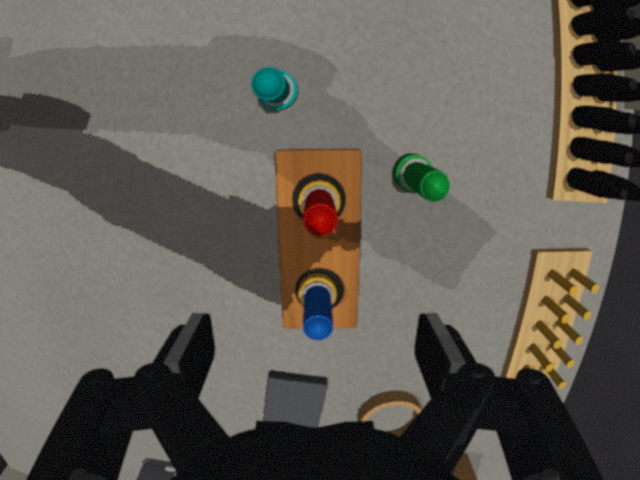

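Wrist view: red cap at (320,220) with its disc around (319,200), blue at (318,325), board upright in the picture between the fingers' columns. Locating the cap and disc.

Run:
```python
from m import *
W=dict(np.load('pics/w1.npz'));px=W['pixels']
m=masks(px)['red'].astype(np.uint8); cs,_=cv2.findContours(m,0,2);c=max(cs,key=cv2.contourArea).reshape(-1,2)
# cap = bright dome: circle at lower end
low=c[c[:,1]>c[:,1].max()-16]; A=np.c_[2*low,np.ones(len(low))]; s=np.linalg.lstsq(A,(low**2).sum(1),rcond=None)[0]; print('cap',s[:2],np.sqrt(s[2]+s[0]**2+s[1]**2)); print(onplane(W,*s[:2],88,True))
# disc: dark ring
for (u,v) in ((319,200),(319,291)):
    g=px.max(2); k=np.zeros_like(g); cv2.circle(k,(u,v),32,1,-1)
    dk=((g<50)&(k>0)).astype(np.uint8); l=cent(dk)
    cs,_=cv2.findContours(dk,0,2); cc=max(cs,key=cv2.contourArea)
    q=np.array([onplane(W,*p[0],12,True)[:2] for p in cc],np.float32); print('disc',cv2.minEnclosingCircle(q))
    hsv=cv2.cvtColor(px,cv2.COLOR_RGB2HSV); b=((hsv[:,:,0]>15)&(hsv[:,:,0]<32)&(hsv[:,:,1]>60)&(k>0)).astype(np.uint8)
    q=cv2.findNonZero(b).reshape(-1,2); P=np.array([onplane(W,*p,28,True)[:2] for p in q],np.float32); print('brass',cv2.minEnclosingCircle(P),P.min(0),P.max(0))
```

```text
cap [320.19620334 218.86612818] 15.590874588760935
[ 534.92929571 -200.34014099   88.        ]
disc ((534.29638671875, -201.17318725585938), 26.066970825195312)
brass ((533.6422729492188, -200.5750274658203), 30.39828109741211) [ 504.19034 -222.91562] [ 563.5045  -173.12418]
disc ((534.197998046875, -300.87677001953125), 25.629446029663086)
brass ((534.9804077148438, -295.5152587890625), 34.8485221862793) [ 503.7811  -322.40863] [ 559.7926  -260.74936]
```

Request:
send_rows --series '[{"dx":0,"dy":0.3,"dz":3,"ax":0,"ay":0,"az":0,"hand":0},{"dx":0,"dy":0.3,"dz":6,"ax":0,"ay":0,"az":0,"hand":0},{"dx":0,"dy":0.3,"dz":9,"ax":0,"ay":0,"az":0,"hand":0},{"dx":0,"dy":0.3,"dz":12,"ax":0,"ay":0,"az":0,"hand":0},{"dx":0,"dy":0.3,"dz":14,"ax":0,"ay":0,"az":0,"hand":0},{"dx":0,"dy":0.3,"dz":16,"ax":0,"ay":0,"az":0,"hand":0},{"dx":0,"dy":0.3,"dz":17.8,"ax":0,"ay":0,"az":0,"hand":0},{"dx":0,"dy":0.3,"dz":17.8,"ax":0,"ay":0,"az":0,"hand":0},{"dx":0,"dy":0.3,"dz":17.8,"ax":0,"ay":0,"az":0,"hand":0}]'

```text
clock: 3.05
eef_pos: [535.4, -196.6, 53.3]
tool_rot: [-3.141, -0.001, 1.572]
force: [-0.4, 0.6, 1.3]
width: 85.4
gripper_force: 0.0
```

Request:
send_rows --series '[{"dx":-0.3,"dy":-0.1,"dz":0,"ax":0,"ay":0,"az":0,"hand":0},{"dx":-0.3,"dy":-0.1,"dz":0,"ax":0,"ay":0,"az":0,"hand":0},{"dx":-0.3,"dy":-0.1,"dz":0,"ax":0,"ay":0,"az":0,"hand":0}]'

```text
clock: 3.35
eef_pos: [534.8, -201.1, 54.1]
tool_rot: [3.14, 0.0, 1.571]
force: [0.2, -0.5, -0.5]
width: 85.2
gripper_force: 0.0
```

Request:
send_rows --series '[{"dx":0,"dy":0,"dz":0,"ax":0,"ay":0,"az":0,"hand":0.3},{"dx":0,"dy":0,"dz":0,"ax":0,"ay":0,"az":0,"hand":0.5},{"dx":0,"dy":0,"dz":0,"ax":0,"ay":0,"az":0,"hand":0.6},{"dx":0,"dy":0,"dz":0,"ax":0,"ay":0,"az":0,"hand":0.8},{"dx":0,"dy":0,"dz":0,"ax":0,"ay":0,"az":0,"hand":1},{"dx":0,"dy":0,"dz":0,"ax":0,"ay":0,"az":0,"hand":1},{"dx":0,"dy":0,"dz":0,"ax":0,"ay":0,"az":0,"hand":1},{"dx":0,"dy":0,"dz":0,"ax":0,"ay":0,"az":0,"hand":1}]'

```text
clock: 4.15
eef_pos: [534.4, -200.8, 53.4]
tool_rot: [3.142, -0.0, 1.571]
force: [0.4, 0.7, 2.7]
width: 26.9
gripper_force: 58.7
```

Request:
send_rows --series '[{"dx":0,"dy":0,"dz":-1,"ax":0,"ay":0,"az":0,"hand":1},{"dx":0,"dy":0,"dz":-2.5,"ax":0,"ay":0,"az":0,"hand":1},{"dx":0,"dy":0,"dz":-5,"ax":0,"ay":0,"az":0,"hand":1},{"dx":0,"dy":0,"dz":-8,"ax":0,"ay":0,"az":0,"hand":1},{"dx":0,"dy":0,"dz":-11,"ax":0,"ay":0,"az":0,"hand":1},{"dx":0,"dy":0,"dz":-12,"ax":0,"ay":0,"az":0,"hand":1},{"dx":0,"dy":0,"dz":-12,"ax":0,"ay":0,"az":0,"hand":1}]'

```text
clock: 4.85
eef_pos: [535.1, -201.1, 174.7]
tool_rot: [3.139, 0.001, 1.571]
force: [0.8, 0.4, -1.4]
width: 26.5
gripper_force: 59.1
```

Request:
send_rows --series '[{"dx":1.5,"dy":0,"dz":0,"ax":0,"ay":0,"az":0,"hand":1},{"dx":4.5,"dy":0,"dz":0,"ax":0,"ay":0,"az":0,"hand":1},{"dx":8.5,"dy":0,"dz":0,"ax":0,"ay":0,"az":0,"hand":1},{"dx":12.5,"dy":0,"dz":0,"ax":0,"ay":0,"az":0,"hand":1},{"dx":16.5,"dy":0,"dz":0,"ax":0,"ay":0,"az":0,"hand":1},{"dx":20.5,"dy":0,"dz":0,"ax":0,"ay":0,"az":0,"hand":1},{"dx":24.5,"dy":0,"dz":0,"ax":0,"ay":0,"az":0,"hand":1},{"dx":28,"dy":-0.1,"dz":0,"ax":0,"ay":0,"az":0,"hand":1},{"dx":30,"dy":-0.1,"dz":0,"ax":0,"ay":0,"az":0,"hand":1},{"dx":30,"dy":-0.1,"dz":0,"ax":0,"ay":0,"az":0,"hand":1}]'

```text
clock: 5.85
eef_pos: [531.1, 104.7, 171.2]
tool_rot: [-3.137, -0.002, 1.578]
force: [-0.6, -0.1, -1.3]
width: 26.9
gripper_force: 59.1
```

Request:
send_rows --series '[{"dx":0,"dy":0,"dz":1,"ax":0,"ay":0,"az":0,"hand":1},{"dx":0,"dy":0,"dz":2,"ax":0,"ay":0,"az":0,"hand":1},{"dx":0,"dy":0,"dz":3,"ax":0,"ay":0,"az":0,"hand":1},{"dx":0,"dy":0,"dz":4,"ax":0,"ay":0,"az":0,"hand":1},{"dx":0,"dy":0,"dz":5,"ax":0,"ay":0,"az":0,"hand":1},{"dx":0,"dy":0,"dz":5,"ax":0,"ay":0,"az":0,"hand":1},{"dx":0,"dy":0,"dz":5,"ax":0,"ay":0,"az":0,"hand":1}]'

```text
clock: 6.55
eef_pos: [533.3, 98.9, 123.0]
tool_rot: [-3.141, 0.0, 1.57]
force: [0.5, 0.8, -0.9]
width: 26.6
gripper_force: 59.0
```

Run:
```python
from h import *
s=read_state(); print(s['eef_pos'],s['tool_rot'],s['force'])
W=save('wrist','w2.png');S=save('side','s2.png')
cv2.imwrite('pics/c2.png',np.hstack([cv2.resize(W['pixels'][100:400,170:470],(400,400)),cv2.resize(S['pixels'][100:300,180:380],(400,400))])[:,:,::-1])
```

```text
[533.29277706  98.92288126 123.00778269] [-3.14109054e+00  1.60770594e-04  1.57030053e+00] [ 0.51375666  0.77773786 -0.94036693]
```

View pics/c2.png

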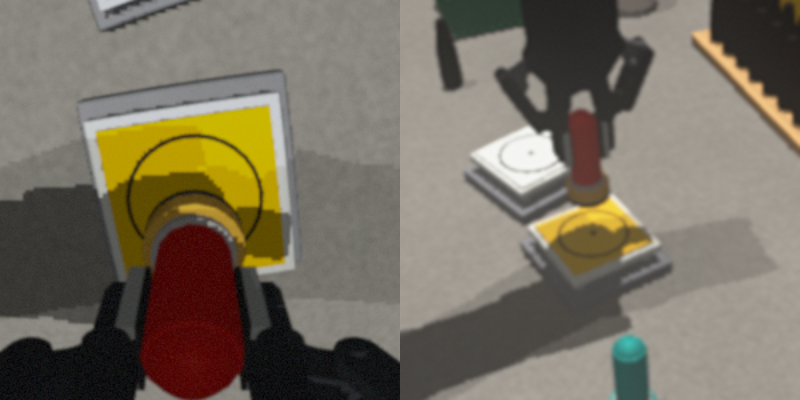

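The stamp hangs upright with its foot above the yellow card's circle; the circle appears at about (195,190) in the left crop. Lowering to about 5 mm above the card for a check from near.

Request:
send_rows --series '[{"dx":0,"dy":0,"dz":1,"ax":0,"ay":0,"az":0,"hand":1},{"dx":0,"dy":0,"dz":2,"ax":0,"ay":0,"az":0,"hand":1},{"dx":0,"dy":0,"dz":3,"ax":0,"ay":0,"az":0,"hand":1},{"dx":0,"dy":0,"dz":3.7,"ax":0,"ay":0,"az":0,"hand":1},{"dx":0,"dy":0,"dz":4,"ax":0,"ay":0,"az":0,"hand":1},{"dx":0,"dy":0,"dz":4,"ax":0,"ay":0,"az":0,"hand":1},{"dx":0,"dy":0,"dz":4,"ax":0,"ay":0,"az":0,"hand":1}]'

```text
clock: 7.35
eef_pos: [533.5, 99.1, 83.4]
tool_rot: [3.141, 0.0, 1.571]
force: [-0.2, -0.0, -0.1]
width: 27.1
gripper_force: 59.0
```

Run:
```python
from m import *
s=read_state(); print(s['eef_pos'],s['tool_rot'],s['force'])
W=save('wrist','w3.png');S=save('side','s3.png')
e=s['eef_pos']; X=np.array([e[0],e[1],36.]); 
im=S['pixels'][:,:,::-1].copy()
for z in (41,57):  # expected foot ring, side view
    p=np.array([proj(S,[e[0]+20*np.cos(a),e[1]+20*np.sin(a),z]) for a in np.linspace(0,6.28,40)]).round().astype(int)
    cv2.polylines(im,[p],True,(255,0,255),1)
h=cv2.cvtColor(W['pixels'],cv2.COLOR_RGB2HSV)
cv2.imwrite('pics/c3.png',np.hstack([cv2.resize(W['pixels'][100:400,170:470],(400,400))[:,:,::-1],cv2.resize(im[160:260,230:330],(400,400))]))
# card circle + foot via wrist, yellow card centre
y=((h[:,:,0]>22)&(h[:,:,0]<32)&(h[:,:,1]>170)).astype(np.uint8)
c,st=cent(y); print(st)
```

```text
[533.51580771  99.08667111  83.35213964] [3.14136554e+00 5.75093236e-05 1.57059224e+00] [-0.21349087 -0.04483239 -0.12787498]
[  229   192   164   136 11230]
```

View pics/c3.png

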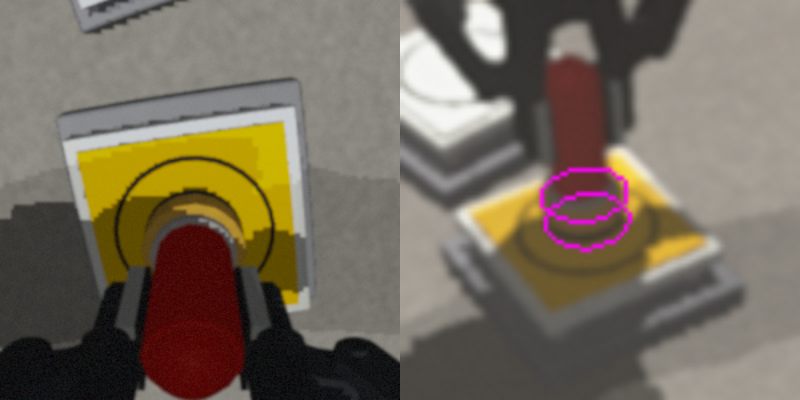

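The foot sits where the state predicts (outline matches) and is concentric with the circle. Pressing about 7 mm.

Request:
send_rows --series '[{"dx":0,"dy":0,"dz":0.2,"ax":0,"ay":0,"az":0,"hand":1},{"dx":0,"dy":0,"dz":0.4,"ax":0,"ay":0,"az":0,"hand":1},{"dx":0,"dy":0,"dz":0.6,"ax":0,"ay":0,"az":0,"hand":1},{"dx":0,"dy":0,"dz":0.8,"ax":0,"ay":0,"az":0,"hand":1},{"dx":0,"dy":0,"dz":1.0,"ax":0,"ay":0,"az":0,"hand":1},{"dx":0,"dy":0,"dz":1.2,"ax":0,"ay":0,"az":0,"hand":1},{"dx":0,"dy":0,"dz":1.3,"ax":0,"ay":0,"az":0,"hand":1},{"dx":0,"dy":0,"dz":1.3,"ax":0,"ay":0,"az":0,"hand":1}]'

```text
clock: 8.25
eef_pos: [533.4, 99.3, 71.0]
tool_rot: [3.141, -0.001, 1.571]
force: [-1.8, -0.7, 9.4]
width: 27.0
gripper_force: 60.1
```

Request:
send_rows --series '[{"dx":0,"dy":0,"dz":0.15,"ax":0,"ay":0,"az":0,"hand":1},{"dx":0,"dy":0,"dz":0.15,"ax":0,"ay":0,"az":0,"hand":1},{"dx":0,"dy":0,"dz":0.15,"ax":0,"ay":0,"az":0,"hand":1},{"dx":0,"dy":0,"dz":0.15,"ax":0,"ay":0,"az":0,"hand":1},{"dx":0,"dy":0,"dz":0.15,"ax":0,"ay":0,"az":0,"hand":1},{"dx":0,"dy":0,"dz":0.15,"ax":0,"ay":0,"az":0,"hand":1},{"dx":0,"dy":0,"dz":0.15,"ax":0,"ay":0,"az":0,"hand":1},{"dx":0,"dy":0,"dz":0.15,"ax":0,"ay":0,"az":0,"hand":1},{"dx":0,"dy":0,"dz":0.15,"ax":0,"ay":0,"az":0,"hand":1},{"dx":0,"dy":0,"dz":0.15,"ax":0,"ay":0,"az":0,"hand":1}]'

```text
clock: 9.25
eef_pos: [533.5, 99.3, 69.9]
tool_rot: [3.141, -0.001, 1.571]
force: [-2.7, 0.1, 11.4]
width: 26.6
gripper_force: 60.2
```

Run:
```python
from h import *
s=read_state(); print(s['eef_pos'],s['tool_rot'],s['force'])
W=save('wrist','w4.png');S=save('side','s4.png')
cv2.imwrite('pics/c4.png',np.hstack([cv2.resize(W['pixels'][100:400,170:470],(400,400)),cv2.resize(S['pixels'][160:260,230:330],(400,400))])[:,:,::-1])
```

```text
[533.47107309  99.25400687  69.85572125] [ 3.14119194e+00 -7.50987867e-04  1.57066598e+00] [-2.6999552   0.14536552 11.42298004]
```

View pics/c4.png

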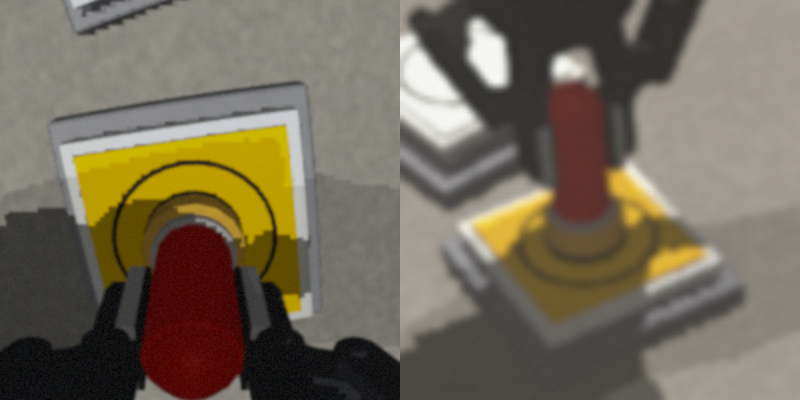

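The stamp is upright, concentric in the circle and has been held for a second at 11.4 N, about 6 mm down. Lifting straight up.

Request:
send_rows --series '[{"dx":0,"dy":0,"dz":-0.3,"ax":0,"ay":0,"az":0,"hand":1},{"dx":0,"dy":0,"dz":-0.6,"ax":0,"ay":0,"az":0,"hand":1},{"dx":0,"dy":0,"dz":-1,"ax":0,"ay":0,"az":0,"hand":1},{"dx":0,"dy":0,"dz":-2,"ax":0,"ay":0,"az":0,"hand":1},{"dx":0,"dy":0,"dz":-3.5,"ax":0,"ay":0,"az":0,"hand":1},{"dx":0,"dy":0,"dz":-5.5,"ax":0,"ay":0,"az":0,"hand":1},{"dx":0,"dy":0,"dz":-7.5,"ax":0,"ay":0,"az":0,"hand":1},{"dx":0,"dy":0,"dz":-9.5,"ax":0,"ay":0,"az":0,"hand":1},{"dx":0,"dy":0,"dz":-10.2,"ax":0,"ay":0,"az":0,"hand":1},{"dx":0,"dy":0,"dz":-10.2,"ax":0,"ay":0,"az":0,"hand":1}]'

```text
clock: 10.35
eef_pos: [533.9, 99.4, 171.7]
tool_rot: [3.14, -0.001, 1.571]
force: [-0.2, -0.4, -1.1]
width: 26.6
gripper_force: 59.1
```

Request:
send_rows --series '[{"dx":-1.5,"dy":0,"dz":0,"ax":0,"ay":0,"az":0,"hand":1},{"dx":-4.5,"dy":0,"dz":0,"ax":0,"ay":0,"az":0,"hand":1},{"dx":-8.5,"dy":0,"dz":0,"ax":0,"ay":0,"az":0,"hand":1},{"dx":-12.5,"dy":0,"dz":0,"ax":0,"ay":0,"az":0,"hand":1},{"dx":-16.5,"dy":0,"dz":0,"ax":0,"ay":0,"az":0,"hand":1},{"dx":-20.5,"dy":0,"dz":0,"ax":0,"ay":0,"az":0,"hand":1},{"dx":-24.5,"dy":0.1,"dz":0,"ax":0,"ay":0,"az":0,"hand":1},{"dx":-28,"dy":0.1,"dz":0,"ax":0,"ay":0,"az":0,"hand":1},{"dx":-30,"dy":0.1,"dz":0,"ax":0,"ay":0,"az":0,"hand":1},{"dx":-30,"dy":0.1,"dz":0,"ax":0,"ay":0,"az":0,"hand":1}]'

```text
clock: 11.35
eef_pos: [532.1, -206.6, 169.8]
tool_rot: [-3.14, 0.003, 1.563]
force: [0.4, -0.7, -2.0]
width: 26.9
gripper_force: 59.0
```

Request:
send_rows --series '[{"dx":0,"dy":0,"dz":2,"ax":0,"ay":0,"az":0,"hand":1},{"dx":0,"dy":0,"dz":4,"ax":0,"ay":0,"az":0,"hand":1},{"dx":0,"dy":0,"dz":6,"ax":0,"ay":0,"az":0,"hand":1},{"dx":0,"dy":0,"dz":8,"ax":0,"ay":0,"az":0,"hand":1},{"dx":0,"dy":0,"dz":9.5,"ax":0,"ay":0,"az":0,"hand":1},{"dx":0,"dy":0,"dz":10.5,"ax":0,"ay":0,"az":0,"hand":1},{"dx":0,"dy":0,"dz":10.5,"ax":0,"ay":0,"az":0,"hand":1},{"dx":0,"dy":0,"dz":10.5,"ax":0,"ay":0,"az":0,"hand":1}]'

```text
clock: 12.15
eef_pos: [534.2, -200.8, 65.8]
tool_rot: [-3.141, -0.0, 1.571]
force: [0.4, 0.1, -1.3]
width: 26.5
gripper_force: 59.1
```

Request:
send_rows --series '[{"dx":0,"dy":0,"dz":0.3,"ax":0,"ay":0,"az":0,"hand":1},{"dx":0,"dy":0,"dz":0.6,"ax":0,"ay":0,"az":0,"hand":1},{"dx":0,"dy":0,"dz":0.8,"ax":0,"ay":0,"az":0,"hand":1},{"dx":0,"dy":0,"dz":1.0,"ax":0,"ay":0,"az":0,"hand":1},{"dx":0,"dy":0,"dz":1.15,"ax":0,"ay":0,"az":0,"hand":1},{"dx":0,"dy":0,"dz":1.2,"ax":0,"ay":0,"az":0,"hand":1},{"dx":0,"dy":0,"dz":1.2,"ax":0,"ay":0,"az":0,"hand":1}]'

```text
clock: 12.85
eef_pos: [534.3, -200.8, 53.7]
tool_rot: [-3.141, -0.0, 1.571]
force: [-0.9, -0.1, -1.5]
width: 26.7
gripper_force: 59.1
```

Request:
send_rows --series '[{"dx":0,"dy":0,"dz":0.05,"ax":0,"ay":0,"az":0,"hand":1},{"dx":0,"dy":0,"dz":0.1,"ax":0,"ay":0,"az":0,"hand":1},{"dx":0,"dy":0,"dz":0.1,"ax":0,"ay":0,"az":0,"hand":1}]'

```text
clock: 13.15
eef_pos: [534.4, -200.9, 53.4]
tool_rot: [3.141, -0.0, 1.571]
force: [-1.4, 1.2, 4.3]
width: 26.7
gripper_force: 60.0
```

Contact is made, so releasing and rising.

Request:
send_rows --series '[{"dx":0,"dy":0,"dz":0,"ax":0,"ay":0,"az":0,"hand":0.55},{"dx":0,"dy":0,"dz":0,"ax":0,"ay":0,"az":0,"hand":0.3},{"dx":0,"dy":0,"dz":0,"ax":0,"ay":0,"az":0,"hand":0},{"dx":0,"dy":0,"dz":0,"ax":0,"ay":0,"az":0,"hand":0},{"dx":0,"dy":0,"dz":0,"ax":0,"ay":0,"az":0,"hand":0},{"dx":0,"dy":0,"dz":0,"ax":0,"ay":0,"az":0,"hand":0}]'

```text
clock: 13.75
eef_pos: [534.3, -200.8, 52.7]
tool_rot: [-3.141, -0.0, 1.571]
force: [1.1, -0.2, 0.0]
width: 85.1
gripper_force: 0.0
```

Request:
send_rows --series '[{"dx":0,"dy":0,"dz":-2,"ax":0,"ay":0,"az":0,"hand":0},{"dx":0,"dy":0,"dz":-4,"ax":0,"ay":0,"az":0,"hand":0},{"dx":0,"dy":0,"dz":-7,"ax":0,"ay":0,"az":0,"hand":0},{"dx":0,"dy":0,"dz":-10,"ax":0,"ay":0,"az":0,"hand":0},{"dx":0,"dy":0,"dz":-14,"ax":0,"ay":0,"az":0,"hand":0},{"dx":0,"dy":0,"dz":-17.8,"ax":0,"ay":0,"az":0,"hand":0},{"dx":0,"dy":0,"dz":-17.8,"ax":0,"ay":0,"az":0,"hand":0},{"dx":0,"dy":0,"dz":-17.8,"ax":0,"ay":0,"az":0,"hand":0}]'

```text
clock: 14.55
eef_pos: [534.6, -200.7, 231.5]
tool_rot: [3.14, 0.0, 1.571]
force: [-0.5, -0.4, -1.4]
width: 85.1
gripper_force: 0.0
```

Run:
```python
from m import *
s=read_state(); print(s['eef_pos'],s['force'],s['width'])
W=save('wrist','w5.png');S=save('side','s5.png');O=dict(np.load('pics/side1.npz'))
for k in('red','blue'):print(k,cent(masks(S['pixels'])[k])[0],cent(masks(O['pixels'])[k])[0])
cv2.imwrite('pics/c5.png',np.hstack([cv2.resize(W['pixels'],(400,300)),cv2.resize(S['pixels'],(400,300))])[:,:,::-1])
```

```text
[ 534.59244218 -200.73209261  231.48367338] [-0.49512861 -0.40081542 -1.36745272] 85.12657963520668
red [350.59459459 307.13513514] [349.25480769 312.12980769]
blue [384.12658228 371.18987342] [384.23875433 371.10034602]
```

View pics/c5.png

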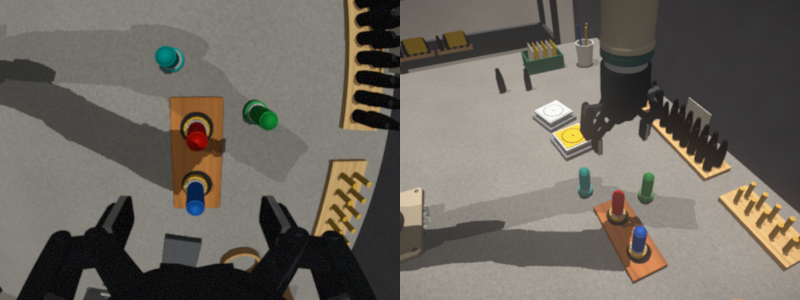

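The red stamp stands upright back on its disc, the blue one has not moved, and the gripper is clear of everything. The small shift in the red mask comes from the arm's shadow. Handing in.

```bash
python3 -c "
from cell import finish_job
print(finish_job())"
```

```text
the job is handed in; nothing more can be done
None
```

I pressed the red stamp upright inside the yellow card's circle (about 6 mm down at 11.4 N, held about a second), lifted it straight up, stood it back on its own disc and handed the job in; no verdict was shown.

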